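# Slide block off a bent spindle

## Robot

A 6-joint arm with a two-finger parallel gripper is mounted at the origin on a cart in front of the work surface, level with it; the furniture and walls round the work are solid. World frame = base frame: x ahead of the robot, y to its left, z up, the work surface at z = 0. Lengths are in m, angles in rad, forces in N, time in s.
With the tool pointing down it reaches from about 0.35 to 0.85 m from the base axis. Payload 8.1 kg.
Tool frame: the origin (TCP) lies midway between the tips of the shut fingers; the grasp point (between the pads) lies bot.hold_point_z behind it (bot.hold_point_z is the distance from the TCP to the grasp point, in m); z points along the fingers, y is the line along which they close (so a half turn about z gives the same grasp; the last joint's range is limited). The gripper opens to 93 mm and grips with 3 to 60 N. Pads are 15 mm wide; open, the fingers measure 128 mm over their backs; the gripper's body (75 mm by 188 mm) begins 65 mm behind the grasp point.
Start: joints at [1.059, 0.13, 1.488, -0, 1.523, -0.085], TCP at [0.248, 0.546, 0.219] pointing down, gripper open.
Joint ranges: [-2.96, 2.96], [-0.89, 2.26], [0.02, 2.5], [-1.34, 4.48], [0, 2.73], [-2.66, 2.66]. Speed limits (rad/s): [2.39, 2.39, 2.79, 3.14, 3.14, 3.14].

## Interface

Orientations are given as a unit quaternion [w, x, y, z].
In Python, from workcell import bot gives the robot as it stands.
- The arm moves only by the shell command python3 -m creep 'ROWS' [OPENING] [FORCE]. ROWS is JSON, a list of rows, each an object of numbers: "dx", "dy", "dz": the shift along the tool's x, y, z in mm; "wx", "wy", "wz": the turn, a rotation vector about the tool's x, y, z in rad. A call has 1 to 5 rows; each row shifts and turns the commanded pose from where the row before left it, along the tool's axes as they then stand; what a row does not reach is not made up. A row lasts 1/12 s, in which the tool goes at most 41.7 mm and 7.16 degrees, less where a joint would pass 70% of its speed; a pose out of reach is approached as far as the arm can. A call is refused whole if a number of a shift passes 41.7 or a number of a turn 0.125, either way. A call with a gripper value outside its range is refused whole. OPENING is the finger opening in mm, from 0 to 93, set as the call begins (- or left out, the last holds). The fingers move at their own pace and stop on an object; FORCE is the grip in N (left out, the last holds). Time passes only in rows, so rows that do not move let the fingers close. It gives the time, the measured TCP pose, the force, the opening and the grip force at its end, in the units of the state.
- bot.get_state(): the state, without advancing time (a new reading comes with each control period).
- bot.read_camera(name): name is "scene" or "top" or "wrist"; returns the picture (400x640x3 uint8, red, green, blue); there is no depth.
- bot.camera_model(name): a dict with "fx", "fy", "cx", "cy" (pixels), "position" and "attitude" of the camera in the world. Camera axes: x right, y up, looking along -z (the intrinsics and any distortion apply to the point x, -y, -z); pixel columns grow to the right and rows downward; lengths in m; the calibration is good to about 2 mm. A picture is of the moment at which its call begins: read the wrist's pose just before it. camera_model takes no time and is no camera call; for the wrist camera it gives the pose at the moment of the call.
- bot.finish_job(): hands the job in; it is judged then, once.
Trained networks look in the newest picture that a camera, given by its name, has taken for a name from the list of things; names that differ only in an ending like _2 or _b are one class to them, and where a whole thing is asked for, a point or a joint stands for the part that bears it (a point fixed in the world has none). Each returns a list of dicts, best first, with "p" (0 to 1); they miss things now and then, are a little off and sometimes report something else, mostly with a low value. They report only what shows in the picture. A call takes as long as a camera call. They do not tell look-alikes from the thing itself.
- bot.find_in(camera, target): "xyz" ([x, y, z] in m, in world coordinates, good to about 4 mm: the middle of the surface that is visible of it).
- bot.masks_of(camera, target): "region" (400x640 bool, what is visible of it).
The state is a dict: "time": time; "joint_positions": joint angles; "joint_velocities": joint speeds; "joint_efforts": joint torques, N m; "position": TCP position; "orientation": TCP orientation; "force": force on the tool from outside, world axes, zero at the start; "torque": the same for the moment, N m; "opening": finger opening in m; "finger_force": force on a finger pad.
Only numpy, scipy, OpenCV 4.12 (cv2) and the standard library are available. Lean on these libraries where they do the work, as an engineer would, in place of code of your own. Each camera call takes 0.05 s, during which the arm holds its last target. There are 200 camera calls.

## Task

The spindle on the bench bracket got knocked and its outer half is bent. Slide the metal block off its open end, easing it round the bend by feel so that neither the block nor the arm strains the spindle, then set the block down gently in the grey parts tray and let go. Leave the small black tape roll, the marker and the pliers where they lie.

Things in the scene. Friction and masses are not known exactly. Their poses are not given: they have to be found in the camera images.
- bracket: Grey-painted bracket fixed to the bench: base plate 80 x 80 x 10 mm, upright plate 14 mm thick, 56 mm wide, 152 mm tall. Origin on the bench top below the upright's front face; z up; the front face is the plane x = 0 and a steel spindle sticks out of it along the bracket's -x. Neither gives way when pushed; over 20 N on them counts as straining.
- spindle_root (a point): Where the spindle's axis leaves the bracket's front face, 130 mm above the bench; axes as the bracket's. The spindle is a bare rod of 16 mm diameter, fixed here and open and rounded at its far end. Its first 70 mm run straight along -x. A flat collar (26 mm diameter, 4 mm thick) sits at the root.
- spindle_kink (a point): Point on the spindle's axis 70 mm from the bracket's face (axes as the bracket's). From here the last 60 mm (68 mm with the rounded end) run straight, but turned about 0.2 rad (11 degrees) away from -x: to the bracket's +y or -y side, upward, or anything between (never downward). Which way differs each time and is not measured.
- block: Plain aluminium slide block threaded on the straight part of the spindle, its middle 36 to 44 mm from the bracket's face, hanging loose with the bore's top on the rod. 24 mm long along the bore (x, parallel to the bracket's x at the start), 36 mm wide (y), 46 mm tall (z). Origin at the middle of the round bore of 22 mm, which leaves 3 mm of play all round the rod. 0.08 to 0.17 kg.
- block_flats (a point): Middle of the block, between its two flat upright sides (36 mm apart along y, each 24 x 46 mm), 7 mm below the bore's centre; axes as the block's. The block's top face is 23 mm above this point, its underside 23 mm below. The block is gripped across these flats from above.
- tray: Shallow square grey plastic parts tray fixed to the bench, 178 x 178 mm outside, 26 mm tall, walls and floor 4 mm. Origin at the middle of its underside, x and y along its sides.
- tape_black: Small roll of black tape lying flat, 66 mm across, 18 mm tall; origin under its centre. Bystander.
- marker: Marker pen lying down, 135 mm long along its y, 17 mm thick; origin under its centre. Bystander.
- nipper: Pliers lying flat, 148 mm long along its y, 69 mm wide, 12 mm thick; origin under its centre. Bystander.
Mind the look-alikes: they are no part of the job. Leave any turquoise or yellow look-alike of the block alone.

How it is judged:
On the way:
1. the block has been drawn to the open end of the spindle (its middle 140 mm or more from the bracket's face) (x of block in the frame of bracket below -0.14 m).
At the end, for the whole second after the job is handed in: the block lies inside the tray on its floor (bore centre within 78 mm of the tray's middle along both of its sides and under 40 mm above the bench), at rest and let go (x of block in the frame of tray between -0.078 and 0.078 m and y of block in the frame of tray between -0.078 and 0.078 m and height (world z) of block below 0.04 m and contact force between block and tray above 0.2 N and linear speed of block below 0.02 m/s and contact force between block and the fingers below 0.05 N); the robot touches nothing.
It fails at once if more than 20 N on the bracket and its spindle, from the block or the robot (contact force between bracket and anything else above 20 N).
It fails at once if the block is let fall (faster than 0.6 m/s while not held) (contact force between block and the fingers below 0.05 N and linear speed of block above 0.6 m/s).
It fails at once if the tape, the marker or the pliers moved by more than 20 mm (distance of any of tape_black, marker, nipper from where it was at the start of the episode above 0.02 m).
It also fails if it takes over 67 s, if anything falls off the work surface, if the arm or the gripper's body presses on something with over 40 N, if the wrist force passes 120 N, or if a joint passes its speed limit or range.

## Working session

There is one attempt and no reset: what is moved stays moved. The work goes in short steps, Python scripts to look and compute and a shell command to move; the robot and the scene stay as the last step left them, time stands still between calls to the robot, and variables do not carry over. Pictures are saved under pics/ and viewed, at most 10 in all, crops included, and the job is handed in when it is done.

```bash
mkdir -p pics; ls; python3 - <<'E'
from workcell import bot
import cv2
s=bot.get_state(); print(s['position'],s['orientation'],s['force'],s['opening'],bot.hold_point_z)
for c in ('scene','top'):
    im=bot.read_camera(c); cv2.imwrite(f'pics/{c}0.png',im[:,:,::-1])
    m=bot.camera_model(c); print(c,m)
    for t in ('bracket','block','tray','tape_black','marker','nipper','spindle_root','spindle_kink'):
        try: print(t,[(round(r['p'],2),[round(float(v),3) for v in r['xyz']]) for r in bot.find_in(c,t)[:4]])
        except Exception as e: print(t,e)
E
```

```text
pics
[0.24805968 0.54567377 0.21759657] [-2.61135689e-04  2.11779901e-01  9.77316943e-01 -8.93767919e-04] [0.42786642 0.44880739 0.73765737] 0.09321137885052469 0.0188
scene {'fx': 513.5400703200512, 'fy': 513.5400703200512, 'cx': 313.90290542307986, 'cy': 200.2816212751199, 'position': array([ 0.24195262, -0.7569705 ,  0.77151176]), 'attitude': array([ 0.89047461,  0.34775411, -0.11491867, -0.27002915])}
bracket [(0.79, [0.574, -0.213, 0.079])]
block [(0.87, [0.576, -0.258, 0.14]), (0.71, [0.506, -0.124, 0.034]), (0.64, [0.482, -0.218, 0.039])]
tray [(0.89, [0.452, -0.428, 0.004]), (0.68, [0.731, -0.312, 0.014])]
tape_black [(0.58, [0.648, -0.312, 0.019])]
marker [(0.64, [0.732, -0.313, 0.012])]
nipper [(0.65, [0.678, -0.426, 0.011])]
spindle_root [(0.72, [0.573, -0.216, 0.084])]
spindle_kink [(0.92, [0.575, -0.214, 0.085])]
top {'fx': 363.29026598273526, 'fy': 363.29026598273526, 'cx': 318.4379678990334, 'cy': 200.04620287725126, 'position': array([ 0.41609165, -0.27849294,  0.95678237]), 'attitude': array([-0.69730092, -0.07136824,  0.06993897,  0.70977922])}
bracket [(0.78, [0.578, -0.208, 0.117])]
block [(0.71, [0.503, -0.12, 0.043]), (0.53, [0.574, -0.246, 0.139]), (0.5, [0.479, -0.216, 0.045])]
tray [(0.91, [0.452, -0.432, 0.005])]
tape_black [(0.9, [0.646, -0.307, 0.022])]
marker [(0.64, [0.729, -0.304, 0.018])]
nipper [(0.73, [0.681, -0.425, 0.012]), (0.35, [0.73, -0.304, 0.016])]
spindle_root []
spindle_kink [(0.74, [0.576, -0.21, 0.128])]
```

```bash
python3 - <<'E'
import cv2
a=cv2.imread('pics/scene0.png');b=cv2.imread('pics/top0.png')
cv2.imwrite('pics/s1.png',cv2.resize(a,(800,500),interpolation=cv2.INTER_CUBIC))
cv2.imwrite('pics/t1.png',cv2.resize(b[40:340,200:600],(800,600),interpolation=cv2.INTER_CUBIC))
E
```

```text
(no output)
```

View pics/s1.png

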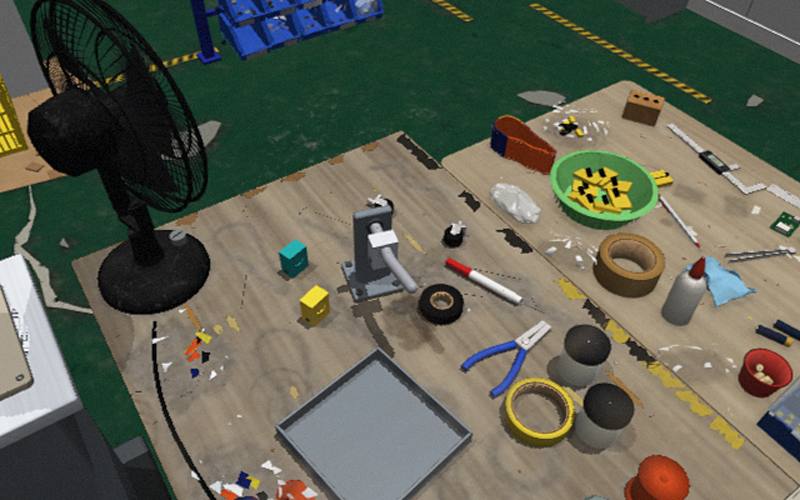

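View pics/t1.png

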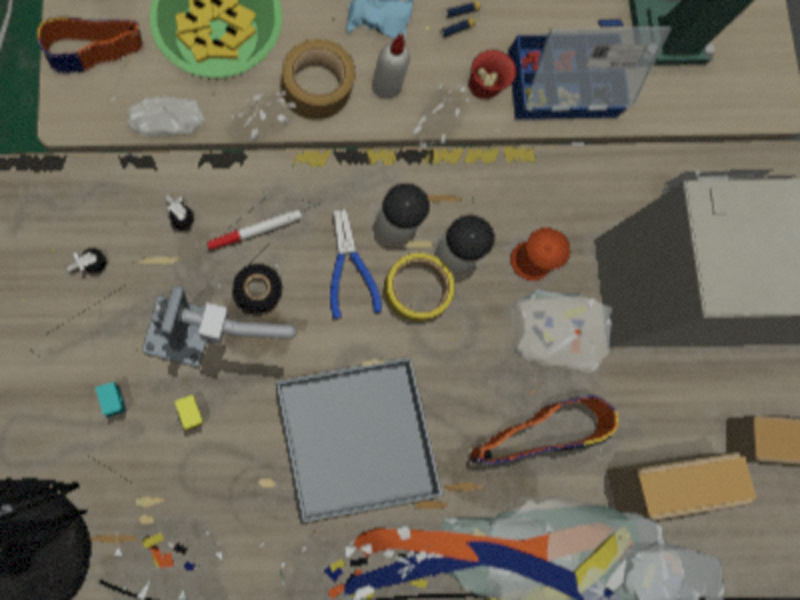

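```bash
python3 - <<'E'
import cv2,numpy as np
a=cv2.imread('pics/scene0.png');b=cv2.imread('pics/top0.png')
A=cv2.resize(a[150:250,260:360],(600,600),interpolation=cv2.INTER_CUBIC)   # 6x
B=cv2.resize(b[170:240,260:360],(800,560),interpolation=cv2.INTER_CUBIC) # 8x
cv2.imwrite('pics/s2.png',A); cv2.imwrite('pics/t2.png',B)
E
```

```text
(no output)
```

View pics/s2.png

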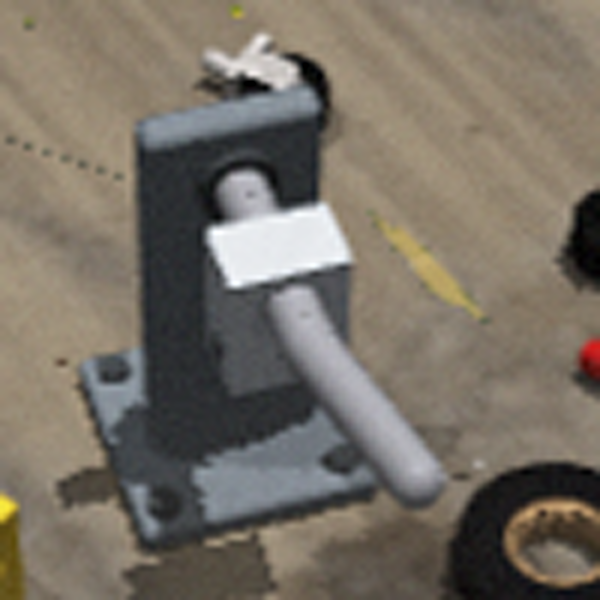

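View pics/t2.png

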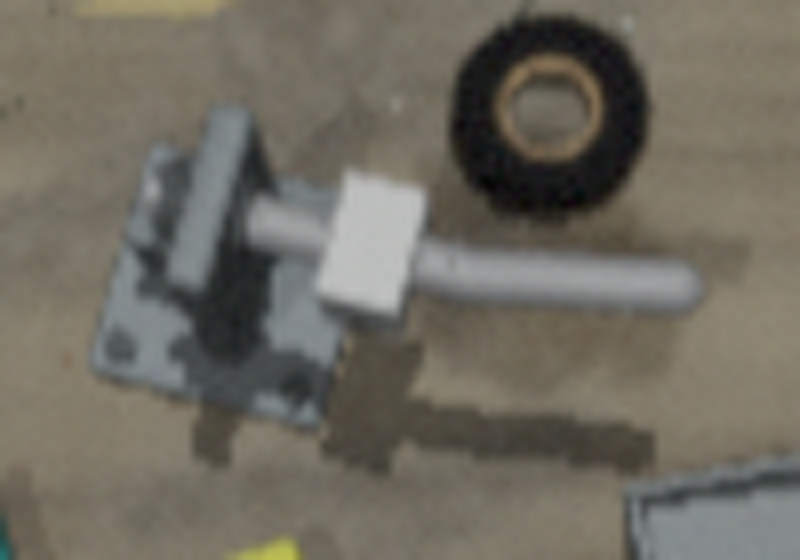

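```bash
cat > h.py <<'E'
import numpy as np
from scipy.spatial.transform import Rotation as R
from workcell import bot
def rot(q): return R.from_quat([q[1],q[2],q[3],q[0]])
def proj(m,P):
    c=rot(m['attitude']).inv().apply(np.atleast_2d(P)-m['position'])
    return np.c_[m['cx']+m['fx']*c[:,0]/-c[:,2], m['cy']+m['fy']*c[:,1]/c[:,2]]
def tip(phi,L=.06,th=.2):  # phi: 0=+y, 90deg=up ; bracket frame
    return np.array([-.07,0,.13])+L*np.array([-np.cos(th),np.sin(th)*np.cos(phi),np.sin(th)*np.sin(phi)])
E
python3 - <<'E'
from h import *
from scipy.optimize import least_squares
ms,mt=bot.camera_model('scene'),bot.camera_model('top')
S=np.array([(145,150),(318,108),(412,472)])/6+[260,150]
T=np.array([(252,110),(200,292),(676,284)])/8+[260,170]
Bs=np.array([(208,238),(325,206),(353,262),(232,290)])/6+[260,150]
Bt=np.array([(350,170),(428,190),(395,315),(315,290)])/8+[260,170]
def pts(v):
    x,y,yaw,phi,d,c=v[:6]
    W=lambda P:R.from_euler('z',yaw).apply(P)+[x,y,0]
    A=W(np.array([[0,.028,.152],[0,-.028,.152],tip(phi)]))
    zt=.13-3e-3+.016
    blk=np.array([[-d+.012,.018,zt],[-d+.012,-.018,zt],[-d-.012,-.018,zt],[-d-.012,.018,zt]])
    return A,W(blk)
def f(v):
    A,B=pts(v)
    o=v[6:9]
    return np.r_[(proj(ms,A+o)-S).ravel(),(proj(mt,A[[1,0,2]])-T).ravel(),(proj(ms,B+o)-Bs).ravel(),(proj(mt,B[[1,2,3,0]])-Bt).ravel(),o/.002]
for ph in (0,1.5,3):
    r=least_squares(f,[.575,-.2,1.4,ph,.04,0,0,0,0]);print(np.round(r.x,4),r.cost);
print(np.round(r.fun,1))
v=r.x; print('kink/tip/block',R.from_euler('z',v[2]).apply(np.array([[-.07,0,.13],tip(v[3],.068),[-v[4],0,.127]]))+[v[0],v[1],0])
E
```

```text
[ 5.92200e-01 -2.10500e-01  1.31690e+00  2.31470e+00  4.22000e-02
  1.61026e+01 -4.00000e-04 -1.50000e-03 -1.70000e-03] 2.435064571824925
[ 5.92200e-01 -2.10500e-01  1.31690e+00  2.31470e+00  4.22000e-02
  1.48642e+01 -4.00000e-04 -1.50000e-03 -1.70000e-03] 2.4350645718270356
[ 5.92200e-01 -2.10500e-01  1.31690e+00  2.31470e+00  4.22000e-02
 -5.04225e+01 -4.00000e-04 -1.50000e-03 -1.70000e-03] 2.4350645718728288
[-0.8 -0.2  0.8 -0.3  0.2  0.1  0.  -0.4  0.4  0.4 -0.2  0.3 -0.4 -0.7
 -0.  -0.2  0.   0.   0.1  0.3 -0.3  0.2  0.1  0.1  0.5 -0.5  0.3  0.2
 -0.2 -0.7 -0.8]
kink/tip/block [[ 0.57457362 -0.27828869  0.13      ]
 [ 0.56668604 -0.34509408  0.1399411 ]
 [ 0.58155724 -0.25138059  0.127     ]]
```

```bash
cat >> h.py <<'E'
def ray(m,u,v,z):
    d=rot(m['attitude']).apply([(u-m['cx'])/m['fx'],-(v-m['cy'])/m['fy'],-1.])
    return m['position']+d*(z-m['position'][2])/d[2]
E
python3 - <<'E'
from h import *
ms,mt=bot.camera_model('scene'),bot.camera_model('top')
for uv in [(152,270),(100,265),(205,265),(150,300)]: print('fan base scene',ray(ms,uv[0]*.8,uv[1]*.8,0).round(3))
for uv in [(30,540),(90,540),(75,485)]:
  print('top',[ray(mt,200+uv[0]/2,40+uv[1]/2,z).round(3)[:2] for z in (0,.15,.3)])
for uv in [(65,130),(205,130),(35,10)]:
  print('head',[ray(ms,uv[0]*.8,uv[1]*.8,z).round(3)[:2] for z in (.2,.3,.4)])
print(rot(bot.get_state()['orientation']).as_matrix().round(3))
m=bot.read_camera('top');import cv2
cv2.imwrite('pics/top_full.png',m[:,:,::-1])
E
```

```text
fan base scene [0.313 0.004 0.   ]
fan base scene [ 0.248  0.059 -0.   ]
fan base scene [ 0.387 -0.032  0.   ]
fan base scene [ 0.29  -0.053  0.   ]
top [array([ 0.331, -0.011]), array([ 0.344, -0.053]), array([ 0.357, -0.095])]
top [array([ 0.329, -0.087]), array([ 0.343, -0.117]), array([ 0.357, -0.147])]
top [array([ 0.398, -0.066]), array([ 0.401, -0.1  ]), array([ 0.403, -0.133])]
head [array([0.284, 0.137]), array([ 0.277, -0.019]), array([ 0.27 , -0.176])]
head [array([0.454, 0.027]), array([ 0.417, -0.11 ]), array([ 0.38 , -0.247])]
head [array([0.338, 0.535]), array([0.321, 0.309]), array([0.304, 0.083])]
[[-0.91   0.414 -0.   ]
 [ 0.414  0.91  -0.   ]
 [ 0.    -0.    -1.   ]]
```

View pics/top_full.png

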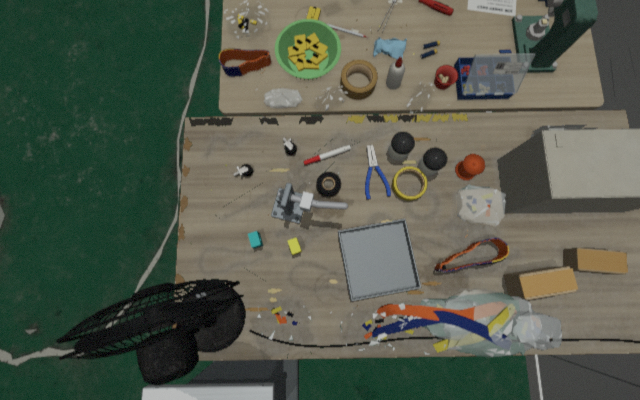

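```bash
cat > st.py <<'E'
from h import *
s=bot.get_state(); print(round(s['time'],2),'J',s['joint_positions'].round(4).tolist(),'P',s['position'].round(4).tolist(),'F',s['force'].round(1).tolist(),'rv',(rot(s['orientation'])).as_rotvec().round(3).tolist(),'ff',round(float(np.max(s['finger_force'])),1),s['opening'].round(4))
E
python3 -m creep '[{"dz":-40},{"dz":-40},{"dz":-40}]'; python3 st.py
python3 -m creep '[{"dz":-40},{"dz":-40},{"dz":-20}]'; python3 st.py
python3 -m creep '[{"dy":40},{"dy":40}]'; python3 st.py
python3 -m creep '[{"dy":10,"dz":-20}]'; python3 st.py
```

```text
invalid input
Traceback (most recent call last):
  File "st.py", line 2, in <module>
    s=bot.get_state(); print(round(s['time'],2),'J',s['joint_positions'].round(4).tolist(),'P',s['position'].round(4).tolist(),'F',s['force'].round(1).tolist(),'rv',(rot(s['orientation'])).as_rotvec().round(3).tolist(),'ff',round(float(np.max(s['finger_force'])),1),s['opening'].round(4))
                                                                                                                                                                                                                                                                          ^^^^^^^^^^^^^^^^^^
AttributeError: 'float' object has no attribute 'round'
invalid input
Traceback (most recent call last):
  File "st.py", line 2, in <module>
    s=bot.get_state(); print(round(s['time'],2),'J',s['joint_positions'].round(4).tolist(),'P',s['position'].round(4).tolist(),'F',s['force'].round(1).tolist(),'rv',(rot(s['orientation'])).as_rotvec().round(3).tolist(),'ff',round(float(np.max(s['finger_force'])),1),s['opening'].round(4))
           
[... 1059 characters left out ...]
Traceback (most recent call last):
  File "st.py", line 2, in <module>
    s=bot.get_state(); print(round(s['time'],2),'J',s['joint_positions'].round(4).tolist(),'P',s['position'].round(4).tolist(),'F',s['force'].round(1).tolist(),'rv',(rot(s['orientation'])).as_rotvec().round(3).tolist(),'ff',round(float(np.max(s['finger_force'])),1),s['opening'].round(4))
                                                                                                                                                                                                                                                                          ^^^^^^^^^^^^^^^^^^
AttributeError: 'float' object has no attribute 'round'
```

```bash
sed -i "s/s\['opening'\].round(4)/round(s['opening'],4)/" st.py
python3 -m creep '[{"dx":0,"dy":0,"dz":-40,"wx":0,"wy":0,"wz":0}]'; python3 st.py;
```

```text
time: 1.03
position: [0.2462, 0.5422, 0.2493]
orientation: [-0.002, 0.212, 0.977, -0.007]
force: [-1.2, 0.7, -1.4]
opening: 0.0929
finger_force: 0.0
1.03 J [1.0586, 0.1229, 1.4408, -0.0001, 1.5931, -0.0854] P [0.2462, 0.5422, 0.2493] F [-1.2, 0.7, -1.4] rv [-0.664, -3.066, 0.023] ff 0.0 0.0929
```

```bash

python3 -m creep '[{"dx":0,"dy":0,"dz":-40,"wx":0,"wy":0,"wz":0},{"dx":0,"dy":0,"dz":-40,"wx":0,"wy":0,"wz":0}]' >/dev/null; python3 st.py
python3 -m creep '[{"dx":0,"dy":0,"dz":-40,"wx":0,"wy":0,"wz":0},{"dx":0,"dy":0,"dz":-40,"wx":0,"wy":0,"wz":0}]' >/dev/null; python3 st.py
python3 -m creep '[{"dx":0,"dy":30,"dz":0,"wx":0,"wy":0,"wz":0},{"dx":0,"dy":20,"dz":0,"wx":0,"wy":0,"wz":0}]' >/dev/null; python3 st.py
```

```text
1.2 J [1.0586, 0.1139, 1.2887, -0.0, 1.7411, -0.0854] P [0.248, 0.5455, 0.3392] F [0.1, 1.7, -0.6] rv [-0.665, -3.07, 0.003] ff 0.0 0.093
1.37 J [1.0586, 0.1425, 1.11, -0.0, 1.8888, -0.0855] P [0.2482, 0.5458, 0.4207] F [0.9, 0.4, -0.3] rv [0.665, 3.07, 0.0] ff 0.0 0.0928
1.53 J [1.0653, 0.288, 0.937, 0.0, 1.9074, -0.0786] P [0.2699, 0.5934, 0.4242] F [0.8, 0.8, -1.2] rv [0.665, 3.068, 0.014] ff 0.0 0.093
```

```bash
cat >> h.py <<'E'
def fk(p,j):
    a,H,L1,L2,e,Lt=p; s=j[:,0];f=j[:,0]+j[:,1];t=f+j[:,2]
    return np.c_[a+L1*np.sin(s)+L2*np.sin(f)-e*np.cos(f)+Lt*np.sin(t), H+L1*np.cos(s)+L2*np.cos(f)+e*np.sin(f)+Lt*np.cos(t)]
E
python3 - <<'E'
from h import *
from scipy.optimize import least_squares
J=np.array([[.13,1.488,1.523],[.1229,1.4408,1.5931],[.1139,1.2887,1.7411],[.1425,1.11,1.8888],[.288,.937,1.9074]])
P=np.array([[.24806,.54567,.2176],[.2462,.5422,.2493],[.248,.5455,.3392],[.2482,.5458,.4207],[.2699,.5934,.4242]])
Y=np.c_[np.hypot(P[:,0],P[:,1]),P[:,2]]
p0=np.array([.05,.35,.35,.4,0,.25])
for e0 in (0,.03):
  p1=p0.copy();p1[4]=e0
  r=least_squares(lambda p:np.r_[((fk(p,J)-Y)/.001).ravel(),(p-p1)/.2],p1);print(r.x.round(3),r.cost)
E
```

```text
[-0.001  0.281  0.37   0.555 -0.064  0.34 ] 0.9853572810889446
[-0.001  0.281  0.37   0.555 -0.064  0.34 ] 1.04448324542345
```

```bash

R='x'
python3 -m creep '[{"dx":0,"dy":0,"dz":-40,"wx":0,"wy":0,"wz":0},{"dx":-20,"dy":0,"dz":-30,"wx":0,"wy":0,"wz":0.03},{"dx":-40,"dy":0,"dz":0,"wx":0,"wy":0,"wz":0.056},{"dx":-40,"dy":0,"dz":0,"wx":0,"wy":0,"wz":0.056},{"dx":-40,"dy":0,"dz":0,"wx":0,"wy":0,"wz":0.056}]' >/dev/null; python3 st.py
python3 -m creep '[{"dx":-40,"dy":0,"dz":0,"wx":0,"wy":0,"wz":0.056},{"dx":-40,"dy":0,"dz":0,"wx":0,"wy":0,"wz":0.056},{"dx":-40,"dy":0,"dz":0,"wx":0,"wy":0,"wz":0.056},{"dx":-40,"dy":0,"dz":0,"wx":0,"wy":0,"wz":0.056},{"dx":-40,"dy":0,"dz":0,"wx":0,"wy":0,"wz":0.056}]' >/dev/null; python3 st.py
python3 -m creep '[{"dx":-40,"dy":0,"dz":0,"wx":0,"wy":0,"wz":0.056},{"dx":-40,"dy":0,"dz":0,"wx":0,"wy":0,"wz":0.056},{"dx":-40,"dy":0,"dz":0,"wx":0,"wy":0,"wz":0.056},{"dx":-40,"dy":0,"dz":0,"wx":0,"wy":0,"wz":0.056},{"dx":-40,"dy":0,"dz":0,"wx":0,"wy":0,"wz":0.056}]' >/dev/null; python3 st.py
```

```text
1.95 J [0.8498, 0.3746, 0.7082, -0.0, 2.0573, -0.0951] P [0.3928, 0.5245, 0.4892] F [0.2, 1.3, -1.0] rv [0.967, 2.988, 0.002] ff 0.0 0.093
2.37 J [0.547, 0.4145, 0.6593, 0.0, 2.0682, -0.1163] P [0.5408, 0.3892, 0.4882] F [0.7, 0.6, -0.3] rv [-1.377, -2.823, 0.001] ff 0.0 0.0931
2.78 J [0.2525, 0.4715, 0.5848, 0.0, 2.0858, -0.1308] P [0.6452, 0.2193, 0.4882] F [0.5, 0.2, -1.0] rv [-1.757, -2.604, 0.001] ff 0.0 0.0927
```

```bash

python3 -m creep '[{"dx":-40,"dy":-6,"dz":0,"wx":0,"wy":0,"wz":0.056},{"dx":-40,"dy":-6,"dz":0,"wx":0,"wy":0,"wz":0.056},{"dx":-40,"dy":-6,"dz":0,"wx":0,"wy":0,"wz":0.056},{"dx":-40,"dy":-6,"dz":0,"wx":0,"wy":0,"wz":0.056},{"dx":-40,"dy":-6,"dz":0,"wx":0,"wy":0,"wz":0.056}]' >/dev/null; python3 st.py
python3 -m creep '[{"dx":-40,"dy":-6,"dz":0,"wx":0,"wy":0,"wz":0.056},{"dx":-40,"dy":-6,"dz":0,"wx":0,"wy":0,"wz":0.056},{"dx":-40,"dy":-6,"dz":0,"wx":0,"wy":0,"wz":0.056},{"dx":-40,"dy":-6,"dz":0,"wx":0,"wy":0,"wz":0.056},{"dx":0,"dy":0,"dz":0,"wx":0,"wy":0,"wz":0}]' >/dev/null; python3 st.py
cat >> h.py <<'E'
BX,BY,YAW,PHI,D=.5922,-.2105,1.3169,2.3147,.0422
RB=R.from_euler('z',YAW)
def rel():   # tool in bracket-aligned frame: grasp point in bracket coords, tool-frame rotation error
    s=bot.get_state(); q=rot(s['orientation']); g=s['position']-q.apply([0,0,bot.hold_point_z])
    b=RB.inv().apply(g-[BX,BY,0]); want=RB*R.from_matrix(np.diag([1.,-1,-1]))
    err=(q.inv()*want).as_rotvec()
    print('t',round(s['time'],2),'grasp(brk) mm',(b*1000).round(1).tolist(),'turn still (tool)',err.round(3).tolist(),'F(brk)',RB.inv().apply(s['force']).round(1).tolist(),'Tq',RB.inv().apply(s['torque']).round(2).tolist(),'grip',round(float(np.max(s['finger_force'])),1),'open',round(s['opening']*1000,1))
E
python3 -c "from h import *; rel()"
```

```text
3.2 J [-0.048, 0.4275, 0.6426, -0.0, 2.072, -0.1513] P [0.6696, 0.0191, 0.4881] F [0.0, 0.3, -0.0] rv [-2.104, -2.333, 0.001] ff 0.0 0.0931
3.62 J [-0.2987, 0.4058, 0.6708, -0.0027, 2.0657, -0.1707] P [0.6473, -0.1467, 0.4881] F [0.0, 1.0, -0.1] rv [2.36, 2.073, -0.004] ff 0.0 0.093
t 3.62 grasp(brk) mm [75.7, -37.4, 506.9] turn still (tool) [-0.001, 0.002, 0.125] F(brk) [1.0, 0.2, -0.1] Tq [0.04, -0.02, 0.03] grip 0.0 open 93.0
```

```bash

python3 -m creep '[{"dx":0,"dy":0,"dz":0,"wx":0,"wy":0,"wz":0.12},{"dx":-38,"dy":-12,"dz":0,"wx":0,"wy":0,"wz":0.005},{"dx":-38,"dy":-12,"dz":0,"wx":0,"wy":0,"wz":0},{"dx":-38,"dy":-12,"dz":10,"wx":0,"wy":0,"wz":0},{"dx":-4,"dy":0,"dz":40,"wx":0,"wy":0,"wz":0}]' >/dev/null
python3 -m creep '[{"dx":0,"dy":0,"dz":40,"wx":0,"wy":0,"wz":0},{"dx":0,"dy":0,"dz":40,"wx":0,"wy":0,"wz":0},{"dx":0,"dy":0,"dz":40,"wx":0,"wy":0,"wz":0},{"dx":0,"dy":0,"dz":40,"wx":0,"wy":0,"wz":0},{"dx":0,"dy":0,"dz":40,"wx":0,"wy":0,"wz":0}]' >/dev/null; 
python3 -m creep '[{"dx":0,"dy":0,"dz":0,"wx":0,"wy":0,"wz":0},{"dx":0,"dy":0,"dz":0,"wx":0,"wy":0,"wz":0}]' >/dev/null; 
python3 - <<'E'
from h import *; import cv2
rel(); m=bot.camera_model('wrist'); im=bot.read_camera('wrist')
P=[[0,.028,.152],[0,-.028,.152],tip(PHI),[-.07,0,.138]]+[[-D+a,b,.143] for a,b in((.012,.018),(.012,-.018),(-.012,-.018),(-.012,.018))]
uv=proj(m,RB.apply(np.array(P))+[BX,BY,0]); print(uv.round(0).tolist())
o=im[:,:,::-1].copy()
for u,v in uv: cv2.circle(o,(int(u),int(v)),2,(0,0,255),-1)
cv2.imwrite('pics/w1.png',o)
E
```

```text
t 4.62 grasp(brk) mm [-34.5, -0.8, 255.0] turn still (tool) [-0.006, -0.001, 0.011] F(brk) [-0.2, -0.4, 1.1] Tq [0.02, 0.09, -0.04] grip 0.0 open 93.1
[[282.0, 162.0], [354.0, 163.0], [325.0, 300.0], [317.0, 240.0], [296.0, 197.0], [339.0, 197.0], [339.0, 225.0], [296.0, 224.0]]
```

View pics/w1.png

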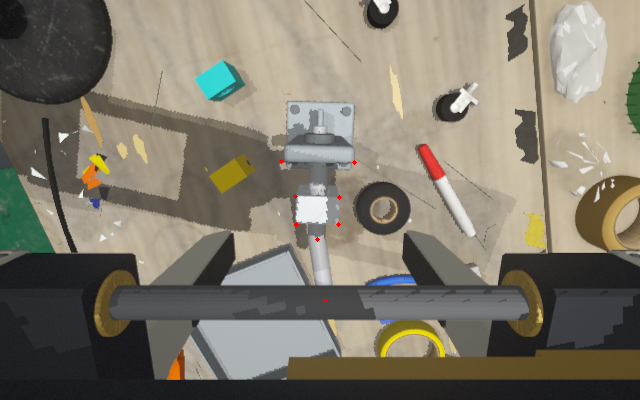

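```bash
python3 - <<'E'
import cv2
a=cv2.imread('pics/w1.png')
cv2.imwrite('pics/w2.png',cv2.resize(a[130:300,250:400],(530,600),interpolation=cv2.INTER_CUBIC))
E
```

```text
(no output)
```

View pics/w2.png

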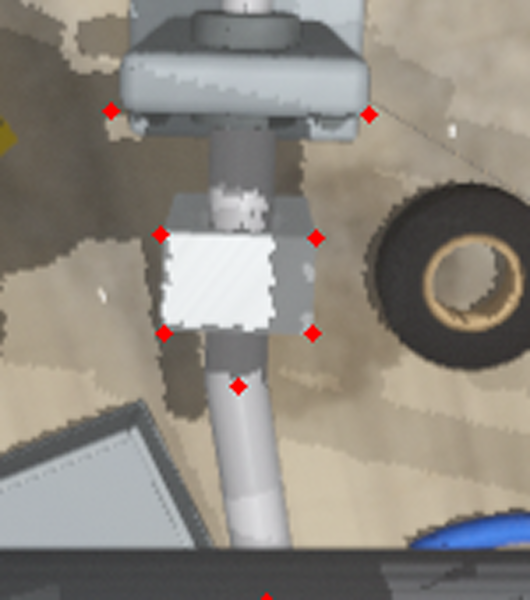

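```bash

python3 -m creep '[{"dx":-8,"dy":-1,"dz":40,"wx":-0.006,"wy":0,"wz":0.011},{"dx":0,"dy":0,"dz":40,"wx":0,"wy":0,"wz":0},{"dx":0,"dy":0,"dz":30,"wx":0,"wy":0,"wz":0},{"dx":0,"dy":0,"dz":15,"wx":0,"wy":0,"wz":0},{"dx":0,"dy":0,"dz":6,"wx":0,"wy":0,"wz":0}]' >/dev/null
python3 -m creep '[{"dx":0,"dy":0,"dz":0,"wx":0,"wy":0,"wz":0},{"dx":0,"dy":0,"dz":0,"wx":0,"wy":0,"wz":0},{"dx":0,"dy":0,"dz":0,"wx":0,"wy":0,"wz":0}]' >/dev/null; python3 -c "from h import *; rel()"
```

```text
t 5.33 grasp(brk) mm [-43.6, -4.4, 130.4] turn still (tool) [0.012, 0.001, -0.0] F(brk) [-0.6, -0.1, 0.7] Tq [0.07, 0.11, 0.02] grip 0.0 open 92.9
```

```bash

python3 -m creep '[{"dx":0,"dy":0,"dz":0,"wx":0,"wy":0,"wz":0},{"dx":0,"dy":0,"dz":0,"wx":0,"wy":0,"wz":0},{"dx":0,"dy":0,"dz":0,"wx":0,"wy":0,"wz":0}]' >/dev/null; python3 -c "from h import *; rel()"
```

```text
t 5.58 grasp(brk) mm [-43.2, -2.6, 127.6] turn still (tool) [0.008, 0.0, 0.0] F(brk) [-0.4, 0.3, -0.5] Tq [0.1, 0.1, 0.0] grip 0.0 open 93.0
```

```bash

python3 -m creep '[{"dx":1,"dy":-1,"dz":2,"wx":0.006,"wy":0,"wz":0},{"dx":0,"dy":0,"dz":0,"wx":0,"wy":0,"wz":0},{"dx":0,"dy":0,"dz":0,"wx":0,"wy":0,"wz":0},{"dx":0,"dy":0,"dz":0,"wx":0,"wy":0,"wz":0},{"dx":0,"dy":0,"dz":0,"wx":0,"wy":0,"wz":0}]' >/dev/null; python3 -c "from h import *; rel()"
```

```text
t 6.0 grasp(brk) mm [-42.1, -1.1, 124.3] turn still (tool) [-0.0, -0.0, -0.0] F(brk) [-0.0, -0.4, -0.1] Tq [0.05, 0.05, -0.03] grip 0.0 open 93.3
```

```bash

python3 -m creep '[{"dx":0,"dy":-1,"dz":2,"wx":0,"wy":0,"wz":0},{"dx":0,"dy":0,"dz":0,"wx":0,"wy":0,"wz":0},{"dx":0,"dy":0,"dz":0,"wx":0,"wy":0,"wz":0},{"dx":0,"dy":0,"dz":0,"wx":0,"wy":0,"wz":0},{"dx":0,"dy":0,"dz":0,"wx":0,"wy":0,"wz":0}]' 45 12 >/dev/null; python3 -c "from h import *; rel()"
python3 -m creep '[{"dx":0,"dy":0,"dz":0,"wx":0,"wy":0,"wz":0},{"dx":0,"dy":0,"dz":0,"wx":0,"wy":0,"wz":0},{"dx":0,"dy":0,"dz":0,"wx":0,"wy":0,"wz":0},{"dx":0,"dy":0,"dz":0,"wx":0,"wy":0,"wz":0}]' 45 12 >/dev/null; python3 -c "from h import *; rel()"
```

```text
t 6.42 grasp(brk) mm [-42.1, -0.2, 122.5] turn still (tool) [0.0, 0.0, -0.0] F(brk) [-0.5, -0.5, 0.3] Tq [0.1, 0.09, -0.02] grip 0.0 open 63.9
t 6.75 grasp(brk) mm [-42.1, -0.2, 122.4] turn still (tool) [0.0, -0.0, -0.0] F(brk) [-0.0, 0.1, 0.1] Tq [0.04, 0.09, -0.08] grip 0.0 open 45.5
```

```bash

python3 -m creep '[{"dx":0,"dy":0,"dz":0,"wx":0,"wy":0,"wz":0},{"dx":0,"dy":0,"dz":0,"wx":0,"wy":0,"wz":0},{"dx":0,"dy":0,"dz":0,"wx":0,"wy":0,"wz":0}]' 30 12 >/dev/null; python3 -c "from h import *; rel()"
python3 -m creep '[{"dx":0,"dy":0,"dz":0,"wx":0,"wy":0,"wz":0},{"dx":0,"dy":0,"dz":0,"wx":0,"wy":0,"wz":0},{"dx":0,"dy":0,"dz":0,"wx":0,"wy":0,"wz":0}]' 30 12 >/dev/null; python3 -c "from h import *; rel()"
```

```text
t 7.0 grasp(brk) mm [-42.1, -0.1, 122.5] turn still (tool) [-0.0, -0.0, -0.0] F(brk) [0.9, 1.5, 0.1] Tq [0.15, 0.11, 0.04] grip 12.0 open 36.1
t 7.25 grasp(brk) mm [-42.1, -0.1, 122.5] turn still (tool) [-0.0, 0.0, -0.0] F(brk) [-0.6, 2.4, 0.6] Tq [0.3, 0.06, -0.04] grip 12.0 open 35.9
```

```bash

for i in 1 2; do python3 -m creep '[{"dx":0,"dy":0,"dz":-1.5,"wx":0,"wy":0,"wz":0},{"dx":0,"dy":0,"dz":0,"wx":0,"wy":0,"wz":0},{"dx":0,"dy":0,"dz":0,"wx":0,"wy":0,"wz":0}]' >/dev/null; python3 -c "from h import *; rel()"; done
python3 -m creep '[{"dx":0,"dy":-2,"dz":0,"wx":0,"wy":0,"wz":0},{"dx":0,"dy":0,"dz":0,"wx":0,"wy":0,"wz":0},{"dx":0,"dy":0,"dz":0,"wx":0,"wy":0,"wz":0}]' >/dev/null; python3 -c "from h import *; rel()"
```

```text
t 7.5 grasp(brk) mm [-42.1, -0.2, 123.8] turn still (tool) [-0.0, -0.0, -0.0] F(brk) [-0.0, 0.1, -1.5] Tq [0.02, 0.08, 0.01] grip 12.0 open 36.2
t 7.75 grasp(brk) mm [-42.1, -0.2, 125.5] turn still (tool) [0.0, -0.0, -0.0] F(brk) [0.1, 0.1, -0.6] Tq [0.07, 0.03, -0.0] grip 12.0 open 35.6
t 8.0 grasp(brk) mm [-42.1, 2.0, 125.4] turn still (tool) [-0.0, -0.0, -0.0] F(brk) [-0.2, -0.2, -1.2] Tq [0.06, 0.1, 0.03] grip 12.0 open 36.0
```

```bash

for i in 1 2; do python3 -m creep '[{"dx":0,"dy":-1,"dz":0,"wx":0,"wy":0,"wz":0},{"dx":0,"dy":0,"dz":0,"wx":0,"wy":0,"wz":0},{"dx":0,"dy":0,"dz":0,"wx":0,"wy":0,"wz":0}]' >/dev/null; python3 -c "from h import *; rel()"; done
python3 -m creep '[{"dx":0,"dy":3,"dz":0,"wx":0,"wy":0,"wz":0},{"dx":0,"dy":3,"dz":0,"wx":0,"wy":0,"wz":0},{"dx":0,"dy":0,"dz":0,"wx":0,"wy":0,"wz":0},{"dx":0,"dy":0,"dz":0,"wx":0,"wy":0,"wz":0}]' >/dev/null; python3 -c "from h import *; rel()"
python3 -m creep '[{"dx":0,"dy":1,"dz":0,"wx":0,"wy":0,"wz":0},{"dx":0,"dy":0,"dz":0,"wx":0,"wy":0,"wz":0},{"dx":0,"dy":0,"dz":0,"wx":0,"wy":0,"wz":0}]' >/dev/null; python3 -c "from h import *; rel()"
```

```text
t 8.25 grasp(brk) mm [-42.1, 2.9, 125.4] turn still (tool) [0.0, -0.0, -0.0] F(brk) [-0.6, 0.2, -2.0] Tq [0.06, 0.05, 0.01] grip 12.0 open 36.0
t 8.5 grasp(brk) mm [-42.1, 3.8, 125.5] turn still (tool) [0.0, -0.0, -0.0] F(brk) [0.7, -0.2, -1.4] Tq [-0.03, 0.07, -0.02] grip 12.0 open 36.1
t 8.83 grasp(brk) mm [-42.1, -2.0, 125.2] turn still (tool) [-0.001, -0.0, -0.0] F(brk) [-0.3, 1.7, -0.9] Tq [0.5, 0.12, -0.01] grip 12.0 open 35.4
t 9.08 grasp(brk) mm [-42.1, -2.2, 125.1] turn still (tool) [-0.002, -0.0, -0.0] F(brk) [-0.2, 6.0, 1.2] Tq [1.22, 0.13, -0.06] grip 12.0 open 35.6
```

```bash

python3 -m creep '[{"dx":0,"dy":-4.3,"dz":0,"wx":0,"wy":0,"wz":0},{"dx":0,"dy":0,"dz":-2,"wx":0,"wy":0,"wz":0},{"dx":0,"dy":0,"dz":0,"wx":0,"wy":0,"wz":0},{"dx":0,"dy":0,"dz":0,"wx":0,"wy":0,"wz":0}]' >/dev/null; python3 -c "from h import *; rel()"
for i in 1 2; do python3 -m creep '[{"dx":0,"dy":0,"dz":-1,"wx":0,"wy":0,"wz":0},{"dx":0,"dy":0,"dz":0,"wx":0,"wy":0,"wz":0},{"dx":0,"dy":0,"dz":0,"wx":0,"wy":0,"wz":0}]' >/dev/null; python3 -c "from h import *; rel()"; done
```

```text
t 9.42 grasp(brk) mm [-42.1, 0.7, 127.9] turn still (tool) [0.001, 0.0, -0.0] F(brk) [-0.4, 0.0, -1.9] Tq [0.11, 0.06, -0.0] grip 12.0 open 36.0
t 9.67 grasp(brk) mm [-42.1, 1.0, 128.5] turn still (tool) [0.0, -0.0, -0.0] F(brk) [-0.2, -0.5, -1.4] Tq [0.1, 0.07, -0.07] grip 12.0 open 35.9
t 9.92 grasp(brk) mm [-42.0, 1.2, 128.6] turn still (tool) [-0.0, -0.0, -0.0] F(brk) [-1.6, -5.8, -10.4] Tq [-0.81, 0.26, 0.04] grip 12.0 open 36.1
```

```bash

python3 -m creep '[{"dx":0,"dy":0.4,"dz":3.6,"wx":0,"wy":0,"wz":0},{"dx":0,"dy":0,"dz":0,"wx":0,"wy":0,"wz":0},{"dx":-4,"dy":0,"dz":0,"wx":0,"wy":0,"wz":0},{"dx":-4,"dy":0,"dz":0,"wx":0,"wy":0,"wz":0},{"dx":0,"dy":0,"dz":0,"wx":0,"wy":0,"wz":0}]' - 15 >/dev/null; python3 -c "from h import *; rel()"
python3 -m creep '[{"dx":-4,"dy":0,"dz":0,"wx":0,"wy":0,"wz":0},{"dx":-4,"dy":0,"dz":0,"wx":0,"wy":0,"wz":0},{"dx":0,"dy":0,"dz":0,"wx":0,"wy":0,"wz":0},{"dx":0,"dy":0,"dz":0,"wx":0,"wy":0,"wz":0}]' >/dev/null; python3 -c "from h import *; rel()"
python3 -m creep '[{"dx":-4,"dy":0,"dz":0,"wx":0,"wy":-0.024,"wz":-0.022},{"dx":0,"dy":0,"dz":0,"wx":0,"wy":0,"wz":0},{"dx":-4,"dy":0,"dz":0,"wx":0,"wy":-0.024,"wz":-0.022},{"dx":0,"dy":0,"dz":0,"wx":0,"wy":0,"wz":0},{"dx":0,"dy":0,"dz":0,"wx":0,"wy":0,"wz":0}]' >/dev/null; python3 -c "from h import *; rel()"
```

```text
t 10.33 grasp(brk) mm [-51.1, 0.6, 126.4] turn still (tool) [0.001, 0.001, -0.001] F(brk) [-0.0, -0.1, -2.1] Tq [0.03, 0.13, -0.01] grip 15.0 open 35.8
t 10.67 grasp(brk) mm [-58.5, 0.8, 125.9] turn still (tool) [0.0, -0.0, -0.001] F(brk) [-0.2, -0.3, -1.2] Tq [0.13, 0.09, 0.0] grip 15.0 open 36.3
t 11.08 grasp(brk) mm [-64.8, 0.6, 125.9] turn still (tool) [0.0, 0.048, 0.045] F(brk) [0.0, 1.3, -1.9] Tq [0.05, 0.02, -0.01] grip 15.0 open 35.7
```

```bash
cat >> h.py <<'E'
def dev():
    s=bot.get_state(); q=rot(s['orientation']); g=s['position']-q.apply([0,0,bot.hold_point_z+.0041])
    b=RB.inv().apply(g-[BX,BY,0])-[0,.0007,0]
    k=np.array([-.07,0,.13]); u=(tip(PHI)-k)/.06
    t=(b-k)@u
    ax=np.array([b[0],0,.13]) if b[0]>-.07 else k+u*t
    e=(b-ax)*1000; rel(); print('   bore mm',(b*1000).round(1).tolist(),'dev y,z',e[1:].round(1).tolist(),'past kink',round(t*1000,1))
E
python3 -c "from h import *; dev()"
python3 -m creep '[{"dx":-4.5,"dy":0,"dz":0,"wx":0,"wy":-0.024,"wz":-0.022},{"dx":0,"dy":0,"dz":0,"wx":0,"wy":0,"wz":0},{"dx":0,"dy":0,"dz":0,"wx":0,"wy":0,"wz":0}]' >/dev/null; python3 -c "from h import *; dev()"
python3 -m creep '[{"dx":-4.5,"dy":0,"dz":0,"wx":0,"wy":-0.024,"wz":-0.022},{"dx":0,"dy":0,"dz":0,"wx":0,"wy":0,"wz":0},{"dx":0,"dy":0,"dz":0,"wx":0,"wy":0,"wz":0}]' >/dev/null; python3 -c "from h import *; dev()"
```

```text
t 11.08 grasp(brk) mm [-64.8, 0.6, 125.9] turn still (tool) [0.0, 0.048, 0.045] F(brk) [0.0, 1.3, -1.9] Tq [0.05, 0.02, -0.01] grip 15.0 open 35.7
   bore mm [-64.6, -0.1, 130.0] dev y,z [-0.1, 0.0] past kink -5.3
t 11.33 grasp(brk) mm [-69.1, 0.5, 126.1] turn still (tool) [-0.0, 0.072, 0.066] F(brk) [0.1, -0.6, -2.2] Tq [0.06, 0.01, -0.03] grip 15.0 open 36.0
   bore mm [-68.8, -0.2, 130.2] dev y,z [-0.2, 0.2] past kink -1.1
t 11.58 grasp(brk) mm [-73.2, 0.2, 126.4] turn still (tool) [-0.0, 0.096, 0.088] F(brk) [-0.3, -0.2, -1.8] Tq [0.08, 0.01, 0.03] grip 15.0 open 36.0
   bore mm [-72.8, -0.4, 130.5] dev y,z [-0.1, 0.0] past kink 2.8
```

```bash

for i in 1 2; do python3 -m creep '[{"dx":-4.5,"dy":0,"dz":0,"wx":0,"wy":-0.024,"wz":-0.022},{"dx":0,"dy":0,"dz":0,"wx":0,"wy":0,"wz":0},{"dx":0,"dy":0,"dz":0,"wx":0,"wy":0,"wz":0}]' >/dev/null; python3 -c "from h import *; dev()"; done
python3 -m creep '[{"dx":-4,"dy":0,"dz":0,"wx":0,"wy":0,"wz":0},{"dx":-4,"dy":0,"dz":0,"wx":0,"wy":0,"wz":0},{"dx":0,"dy":0,"dz":0,"wx":0,"wy":0,"wz":0},{"dx":0,"dy":0,"dz":0,"wx":0,"wy":0,"wz":0}]' >/dev/null; python3 -c "from h import *; dev()"
```

```text
t 11.83 grasp(brk) mm [-77.1, -0.1, 126.7] turn still (tool) [-0.0, 0.12, 0.11] F(brk) [0.6, 1.2, -2.2] Tq [0.07, 0.03, 0.01] grip 15.0 open 36.1
   bore mm [-76.7, -0.8, 130.8] dev y,z [0.1, -0.2] past kink 6.7
t 12.08 grasp(brk) mm [-81.1, -0.5, 127.2] turn still (tool) [-0.0, 0.144, 0.132] F(brk) [-0.2, -0.0, -1.7] Tq [0.06, -0.06, -0.01] grip 15.0 open 35.7
   bore mm [-80.6, -1.2, 131.3] dev y,z [0.3, -0.3] past kink 10.7
t 12.42 grasp(brk) mm [-89.6, -1.7, 128.5] turn still (tool) [0.0, 0.144, 0.131] F(brk) [-0.6, 0.5, -1.1] Tq [0.05, -0.02, -0.01] grip 15.0 open 36.1
   bore mm [-89.0, -2.3, 132.6] dev y,z [0.3, -0.3] past kink 19.3
```

```bash

for i in 1 2; do python3 -m creep '[{"dx":-4,"dy":0.1,"dz":-0.1,"wx":0,"wy":0,"wz":0},{"dx":-4,"dy":0,"dz":0,"wx":0,"wy":0,"wz":0},{"dx":0,"dy":0,"dz":0,"wx":0,"wy":0,"wz":0},{"dx":0,"dy":0,"dz":0,"wx":0,"wy":0,"wz":0}]' >/dev/null; python3 -c "from h import *; dev()"; done
```

```text
t 12.75 grasp(brk) mm [-97.3, -2.8, 129.7] turn still (tool) [0.0, 0.144, 0.131] F(brk) [0.3, -0.1, -1.8] Tq [0.06, -0.07, -0.03] grip 15.0 open 36.1
   bore mm [-96.7, -3.5, 133.8] dev y,z [0.2, -0.2] past kink 27.2
t 13.08 grasp(brk) mm [-105.1, -4.0, 131.0] turn still (tool) [0.0, 0.144, 0.131] F(brk) [-0.3, 0.7, -0.9] Tq [0.08, -0.03, 0.02] grip 15.0 open 35.7
   bore mm [-104.5, -4.6, 135.0] dev y,z [0.1, -0.1] past kink 35.2
```

```bash

for i in 1 2 3; do python3 -m creep '[{"dx":-4,"dy":0,"dz":0,"wx":0,"wy":0,"wz":0},{"dx":-4,"dy":0,"dz":0,"wx":0,"wy":0,"wz":0},{"dx":0,"dy":0,"dz":0,"wx":0,"wy":0,"wz":0},{"dx":0,"dy":0,"dz":0,"wx":0,"wy":0,"wz":0}]' >/dev/null; python3 -c "from h import *; dev()"; done
```

```text
t 13.42 grasp(brk) mm [-113.0, -4.9, 131.9] turn still (tool) [-0.0, 0.144, 0.132] F(brk) [-0.4, 0.2, -1.5] Tq [0.11, -0.05, 0.01] grip 15.0 open 35.6
   bore mm [-112.4, -5.5, 136.0] dev y,z [0.3, -0.3] past kink 43.2
t 13.75 grasp(brk) mm [-121.0, -5.9, 132.9] turn still (tool) [-0.0, 0.144, 0.131] F(brk) [-2.4, -1.3, -5.9] Tq [-0.11, 0.19, 0.03] grip 15.0 open 35.7
   bore mm [-120.4, -6.5, 136.9] dev y,z [0.3, -0.5] past kink 51.3
t 14.08 grasp(brk) mm [-128.9, -7.0, 134.1] turn still (tool) [-0.0, 0.144, 0.131] F(brk) [-2.3, -0.1, -6.3] Tq [-0.17, 0.26, 0.0] grip 15.0 open 35.4
   bore mm [-128.3, -7.6, 138.2] dev y,z [0.3, -0.5] past kink 59.4
```

```bash

for i in 1 ; do python3 -m creep '[{"dx":0,"dy":0,"dz":1.5,"wx":0,"wy":0,"wz":0},{"dx":0,"dy":0,"dz":0,"wx":0,"wy":0,"wz":0},{"dx":0,"dy":0,"dz":0,"wx":0,"wy":0,"wz":0}]' >/dev/null; python3 -c "from h import *; dev()"; done
```

```text
t 14.33 grasp(brk) mm [-128.5, -7.3, 133.3] turn still (tool) [0.001, 0.144, 0.132] F(brk) [0.7, -0.3, -2.3] Tq [0.03, -0.0, 0.05] grip 15.0 open 35.8
   bore mm [-127.9, -7.9, 137.3] dev y,z [0.0, -1.3] past kink 58.9
```

Free again; lower slightly more and continue.

```bash

for i in 1 2; do python3 -m creep '[{"dx":-4,"dy":0,"dz":0.7,"wx":0,"wy":0,"wz":0},{"dx":-4,"dy":0,"dz":0,"wx":0,"wy":0,"wz":0},{"dx":0,"dy":0,"dz":0,"wx":0,"wy":0,"wz":0},{"dx":0,"dy":0,"dz":0,"wx":0,"wy":0,"wz":0}]' >/dev/null; python3 -c "from h import *; dev()"; done
```

```text
t 14.67 grasp(brk) mm [-136.9, -8.2, 133.5] turn still (tool) [0.0, 0.144, 0.131] F(brk) [-0.8, -0.3, -2.7] Tq [0.04, 0.04, 0.0] grip 15.0 open 36.1
   bore mm [-136.3, -8.9, 137.6] dev y,z [0.2, -2.3] past kink 67.3
t 15.0 grasp(brk) mm [-144.8, -9.2, 133.8] turn still (tool) [0.0, 0.144, 0.131] F(brk) [-0.3, -0.2, -2.4] Tq [0.07, 0.02, 0.02] grip 15.0 open 35.8
   bore mm [-144.2, -9.9, 137.9] dev y,z [0.2, -3.1] past kink 75.2
```

```bash

python3 -m creep '[{"dx":-6,"dy":0,"dz":0,"wx":0,"wy":0,"wz":0},{"dx":-8,"dy":0,"dz":0,"wx":0,"wy":0,"wz":0},{"dx":-15,"dy":0,"dz":0,"wx":0,"wy":0,"wz":0},{"dx":-20,"dy":0,"dz":0,"wx":0,"wy":0,"wz":0},{"dx":0,"dy":0,"dz":0,"wx":0,"wy":0,"wz":0}]' >/dev/null; python3 -c "from h import *; dev()"
python3 -m creep '[{"dx":-10,"dy":0,"dz":0,"wx":0,"wy":0.072,"wz":0.066},{"dx":-10,"dy":-20,"dz":0,"wx":0,"wy":0.072,"wz":0.066},{"dx":-10,"dy":-30,"dz":0,"wx":0,"wy":0,"wz":0},{"dx":-10,"dy":-30,"dz":0,"wx":0,"wy":0,"wz":0},{"dx":0,"dy":0,"dz":0,"wx":0,"wy":0,"wz":0}]' >/dev/null
python3 -m creep '[{"dx":0,"dy":0,"dz":0,"wx":0,"wy":0,"wz":0},{"dx":0,"dy":0,"dz":0,"wx":0,"wy":0,"wz":0}]' >/dev/null;  python3 -c "from h import *; rel()"
```

```text
t 15.42 grasp(brk) mm [-197.1, -15.9, 142.0] turn still (tool) [0.001, 0.147, 0.13] F(brk) [-0.4, -0.8, -1.1] Tq [0.09, -0.01, 0.07] grip 15.0 open 35.9
   bore mm [-196.5, -16.6, 146.0] dev y,z [0.7, -2.7] past kink 128.6
t 16.0 grasp(brk) mm [-237.0, 61.9, 143.7] turn still (tool) [0.001, 0.0, -0.001] F(brk) [0.1, 0.4, -1.5] Tq [0.03, 0.06, -0.04] grip 15.0 open 35.8
```

```bash

python3 -m creep '[{"dx":-6,"dy":-9,"dz":15,"wx":0,"wy":0,"wz":0},{"dx":-5,"dy":-9,"dz":30,"wx":0,"wy":0,"wz":0},{"dx":0,"dy":0,"dz":30,"wx":0,"wy":0,"wz":0},{"dx":0,"dy":0,"dz":18,"wx":0,"wy":0,"wz":0},{"dx":0,"dy":0,"dz":8,"wx":0,"wy":0,"wz":0}]' >/dev/null
python3 -m creep '[{"dx":0,"dy":0,"dz":0,"wx":0,"wy":0,"wz":0},{"dx":0,"dy":0,"dz":0,"wx":0,"wy":0,"wz":0},{"dx":0,"dy":0,"dz":0,"wx":0,"wy":0,"wz":0},{"dx":0,"dy":0,"dz":0,"wx":0,"wy":0,"wz":0}]' >/dev/null;  python3 - <<'E'
from h import *; import cv2
rel(); im=bot.read_camera('scene')[:,:,::-1]; cv2.imwrite('pics/s3.png',cv2.resize(im[200:400,180:420],(720,600)))
E
```

```text
t 16.75 grasp(brk) mm [-248.0, 78.5, 44.4] turn still (tool) [0.003, 0.002, 0.0] F(brk) [0.3, -0.2, -1.7] Tq [0.11, 0.06, -0.02] grip 15.0 open 36.5
```

View pics/s3.png

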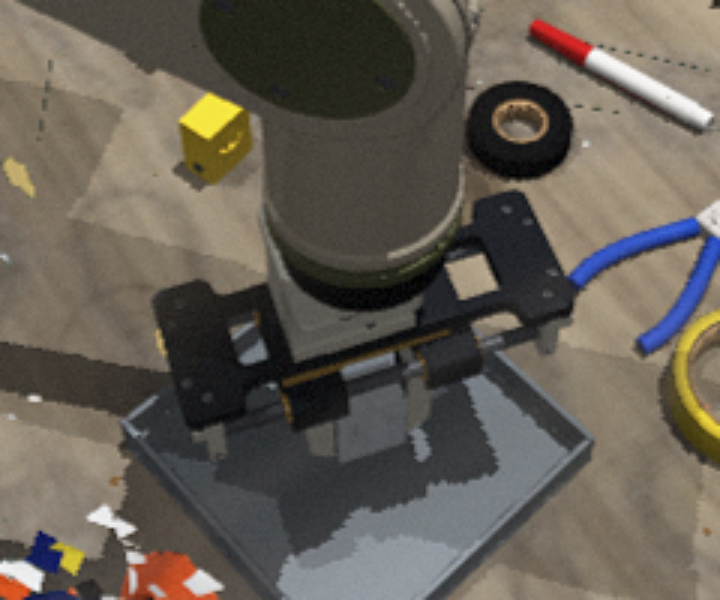

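```bash

python3 -m creep '[{"dx":0,"dy":0,"dz":5,"wx":0,"wy":0,"wz":0},{"dx":0,"dy":0,"dz":4,"wx":0,"wy":0,"wz":0},{"dx":0,"dy":0,"dz":0,"wx":0,"wy":0,"wz":0},{"dx":0,"dy":0,"dz":0,"wx":0,"wy":0,"wz":0}]' >/dev/null; python3 -c "from h import *; rel()"
for i in 1 2 ; do python3 -m creep '[{"dx":0,"dy":0,"dz":1.5,"wx":0,"wy":0,"wz":0},{"dx":0,"dy":0,"dz":0,"wx":0,"wy":0,"wz":0},{"dx":0,"dy":0,"dz":0,"wx":0,"wy":0,"wz":0}]' >/dev/null; python3 -c "from h import *; rel()"; done
```

```text
t 17.13 grasp(brk) mm [-247.0, 80.7, 32.5] turn still (tool) [-0.001, -0.001, -0.0] F(brk) [-0.5, -0.4, -1.6] Tq [0.02, 0.08, -0.04] grip 15.0 open 36.1
t 17.38 grasp(brk) mm [-247.2, 80.3, 31.6] turn still (tool) [-0.0, -0.0, -0.0] F(brk) [0.2, -0.4, -2.1] Tq [0.06, 0.09, 0.01] grip 15.0 open 35.9
t 17.63 grasp(brk) mm [-247.2, 80.3, 30.0] turn still (tool) [-0.0, -0.0, -0.0] F(brk) [-0.7, 0.0, -2.3] Tq [0.1, 0.05, -0.01] grip 15.0 open 35.9
```

```bash

for i in 1 2 3; do python3 -m creep '[{"dx":0,"dy":0,"dz":1,"wx":0,"wy":0,"wz":0},{"dx":0,"dy":0,"dz":0,"wx":0,"wy":0,"wz":0},{"dx":0,"dy":0,"dz":0,"wx":0,"wy":0,"wz":0}]' >/dev/null; python3 -c "from h import *; rel()"; done
```

```text
t 17.88 grasp(brk) mm [-247.3, 80.1, 29.4] turn still (tool) [0.0, 0.0, -0.0] F(brk) [0.1, 0.5, 1.4] Tq [0.17, -0.04, 0.04] grip 15.0 open 36.1
t 18.13 grasp(brk) mm [-247.4, 80.0, 29.4] turn still (tool) [0.0, 0.0, -0.0] F(brk) [2.3, 4.5, 8.2] Tq [0.96, -0.45, 0.04] grip 15.0 open 35.8
t 18.38 grasp(brk) mm [-247.5, 80.0, 29.3] turn still (tool) [0.0, 0.0, -0.0] F(brk) [4.5, 7.0, 15.5] Tq [1.55, -0.66, -0.07] grip 15.0 open 36.1
```

Touched down at 29.4 mm. I'll relieve the press, open to 60 mm, and rise straight up.

```bash

python3 -m creep '[{"dx":0,"dy":0,"dz":-2,"wx":0,"wy":0,"wz":0},{"dx":0,"dy":0,"dz":0,"wx":0,"wy":0,"wz":0},{"dx":0,"dy":0,"dz":0,"wx":0,"wy":0,"wz":0}]' >/dev/null; python3 -c "from h import *; rel()"
python3 -m creep '[{"dx":0,"dy":0,"dz":0,"wx":0,"wy":0,"wz":0},{"dx":0,"dy":0,"dz":0,"wx":0,"wy":0,"wz":0},{"dx":0,"dy":0,"dz":0,"wx":0,"wy":0,"wz":0},{"dx":0,"dy":0,"dz":0,"wx":0,"wy":0,"wz":0},{"dx":0,"dy":0,"dz":0,"wx":0,"wy":0,"wz":0}]' 60 >/dev/null; python3 -c "from h import *; rel()"
python3 -m creep '[{"dx":0,"dy":0,"dz":-5,"wx":0,"wy":0,"wz":0},{"dx":0,"dy":0,"dz":-20,"wx":0,"wy":0,"wz":0},{"dx":0,"dy":0,"dz":-40,"wx":0,"wy":0,"wz":0},{"dx":0,"dy":0,"dz":-40,"wx":0,"wy":0,"wz":0},{"dx":0,"dy":0,"dz":-40,"wx":0,"wy":0,"wz":0}]' >/dev/null
python3 -m creep '[{"dx":0,"dy":0,"dz":-30,"wx":0,"wy":0,"wz":0},{"dx":0,"dy":0,"dz":0,"wx":0,"wy":0,"wz":0},{"dx":0,"dy":0,"dz":0,"wx":0,"wy":0,"wz":0},{"dx":0,"dy":0,"dz":0,"wx":0,"wy":0,"wz":0}]' >/dev/null
python3 - <<'E'
from h import *; import cv2
rel(); im=bot.read_camera('scene')[:,:,::-1]; cv2.imwrite('pics/s4.png',cv2.resize(im[200:400,180:480],(800,533)))
print(bot.find_in('scene','block')); 
E
```

```text
t 18.63 grasp(brk) mm [-247.4, 80.0, 29.3] turn still (tool) [0.001, 0.0, -0.0] F(brk) [0.5, 0.5, 1.9] Tq [0.21, -0.07, 0.02] grip 15.0 open 36.1
t 19.05 grasp(brk) mm [-247.2, 80.3, 28.9] turn still (tool) [-0.0, -0.0, -0.0] F(brk) [-0.1, -0.0, 1.3] Tq [0.15, 0.1, 0.0] grip 0.0 open 59.1
t 19.8 grasp(brk) mm [-247.1, 80.4, 203.8] turn still (tool) [-0.0, -0.0, -0.0] F(brk) [0.2, 0.5, 0.0] Tq [0.07, 0.08, -0.05] grip 0.0 open 60.1
[{'xyz': [0.5054, -0.1223, 0.0364], 'p': 0.78}, {'xyz': [0.4515, -0.4364, 0.0498], 'p': 0.65}]
```

View pics/s4.png

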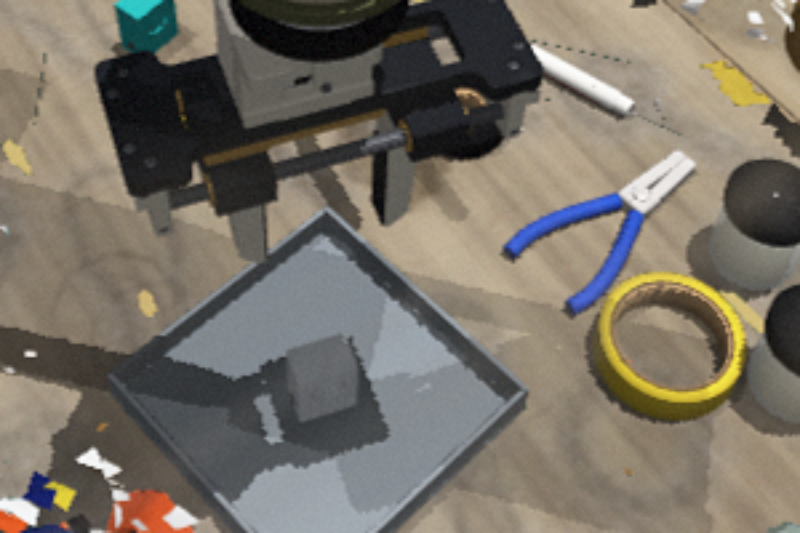

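The block stands in the middle of the tray, at about (322, 378) in the crop, and it is let go. The gripper is clear above it and the pliers and marker have not moved.

```bash
python3 -c "
from workcell import bot
print(bot.finish_job())"
```

```text
the job is handed in; nothing more can be done
None
```

The block is off the bent spindle and standing free in the middle of the grey tray; the job was handed in at about 20 s, with the hand never feeling more than about 12 N against the spindle and the tape, marker and pliers left untouched.

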